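Drive the stuck cross pin out of the shaft coupling with a drift punch

ROBOT

A 6-joint arm with a two-finger parallel gripper is mounted at the origin on a cart in front of the work surface, level with it; the furniture and walls round the work are solid. World frame = base frame: x ahead of the robot, y to its left, z up, the work surface at z = 0. Lengths are in m, angles in rad, forces in N, time in s.
With the tool pointing down it reaches from about 0.35 to 0.975 m from the base axis. Payload 7.1 kg.
Tool frame: the origin (TCP) lies on the front face of the gripper's body, between the roots of the fingers; the fingertips stand 80 mm ahead of it and the grasp point (between the pads) lies 61 mm ahead of it; z points along the fingers, y is the line along which they close (so a half turn about z gives the same grasp; the last joint's range is limited). The gripper opens to 88 mm and grips with 3 to 60 N. Pads are 20 mm wide; open, the fingers measure 115 mm over their backs; the gripper's body (75 mm by 178 mm) begins 61 mm behind the grasp point.
Start: joints at [1.087, 0.423, 1.63, -0, 1.089, -0.019], TCP at [0.28, 0.559, 0.303] pointing down, gripper open.
Joint ranges: [-3, 3], [-0.9, 2.11], [0.09, 2.58], [-1.31, 4.45], [0.11, 2.69], [-2.54, 2.54]. Speed limits (rad/s): [2.39, 2.39, 3.01, 3.14, 3.14, 3.14].

INTERFACE

Orientations are given as a unit quaternion [w, x, y, z].
In Python, from bench import * gives the robot as it stands. The module is installed in compiled form; this text tells all that it offers.
- The arm moves only by the shell command python3 -m jog 'ROWS' [FORCE]. ROWS is JSON, a list of rows, each a list of 7 numbers: the shift along the tool's x, y, z each as a share of 250 mm, from -1 to 1, then the turn, a rotation vector about the tool's x, y, z each as a share of pi/4 rad, from -1 to 1, then the closure, from 0 (fully open) to 1 (shut). A call has 1 to 20 rows; each row shifts and turns the commanded pose from where the row before left it, along the tool's axes as they then stand; what a row does not reach is not made up. A row lasts 1/10 s, in which the tool goes at most 50 mm and 8.59 degrees, less where a joint would pass 70% of its speed; a pose out of reach is approached as far as the arm can. A call with a number of a shift or a turn outside -1 to 1 is refused whole. A call with a gripper value outside its range is refused whole. The fingers move at their own pace and stop on an object; FORCE is the grip in N (left out, the last holds). Time passes only in rows, so rows that do not move let the fingers close. It gives the time, the measured TCP pose, the force, the opening and the grip force at its end, in the units of the state.
- sense(): the state, without advancing time (a new reading comes with each control period).
- get_image(name): name is "scene" or "top" or "wrist"; returns the picture (480x640x3 uint8, red, green, blue); there is no depth.
- camera_params(name): a dict with "fx", "fy", "cx", "cy" (pixels), "D" ([k1, k2, p1, p2, k3] as OpenCV has them; the pictures are not rectified), "rvec" (rotation vector, rad) and "tvec" (3), from world to camera coordinates, as OpenCV has them. Camera axes: x right, y down, z forward; pixel columns grow to the right and rows downward; lengths in m; the calibration is good to about 2 mm. A picture is of the moment at which its call begins: read the wrist's pose just before it. camera_params takes no time and is no camera call; for the wrist camera it gives the pose at the moment of the call.
- finish_job(): hands the job in; it is judged then, once.
Trained networks look in the newest picture that a camera, given by its name, has taken for a name from the list of things; names that differ only in an ending like _2 or _b are one class to them, and where a whole thing is asked for, a point or a joint stands for the part that bears it (a point fixed in the world has none). Each returns a list of dicts, best first, with "conf" (0 to 1); they miss things now and then, are a little off and sometimes report something else, mostly with a low value. They report only what shows in the picture. A call takes as long as a camera call. They do not tell look-alikes from the thing itself.
- masks_of(camera, label): "pixels" (480x640 bool, what is visible of it).
- landmark_of(camera, label): "centre" ([x, y, z] in m, in the coordinates of the camera as it stood for that picture, good to about 4 mm: a listed point, or the origin of a listed thing).
The state is a dict: "clock": time; "qpos": joint angles; "dq": joint speeds; "joint_efforts": joint torques, N m; "ee_pos": TCP position; "eef_rot": TCP orientation; "force": force on the tool from outside, world axes, zero at the start; "ft_torque": the same for the moment, N m; "grip_width": finger opening in m; "grasp_force": force on a finger pad.
Only numpy, scipy, OpenCV 4.12 (cv2) and the standard library are available. Lean on these libraries where they do the work, as an engineer would, in place of code of your own. Each camera call takes 0.05 s, during which the arm holds its last target. There are 200 camera calls.

TASK

The cross pin is stuck in the steel coupling block on the bearing stand. Take the drift punch out of its holder, feel along the groove on top of the block for the pin's hole, and press the pin slowly down from above until its head rests on the stop underneath, never pressing on the stand with more than 40 N. Then stand the punch fully back in its holder, let go, and leave the small beaker and the jar of caps where they are.

Things in the scene. Friction and masses are not known exactly. Their poses are not given: they have to be found in the camera images.
- stand: Fixed aluminium bearing stand: base 80 x 140 x 12 mm, two uprights 96 mm high, a shaft between them along its y axis (z up; origin at the centre of the underside). Between the uprights the shaft carries a steel coupling block 40 x 58 x 40 mm (x, y, z), top face 98 mm above the origin, hand clamped up to 12 mm off the stand's middle along y; it does not shift when pushed.
- groove_mid (a point): Point of the stand (axes as the stand's), 98 mm above its origin, on the floor and centre line of the block's top groove, which runs along y, 12.6 mm wide between lips 6 mm high. The pin's hole, upright, 10 mm wide with 1 mm chamfer, lies in the groove on its centre line, up to 12 mm from this point along y, either way: no reading tells where; it must be seen or felt.
- pin (a joint): How far the stuck pin is driven down, m. Steel, 9 mm thick, 16 mm head at its lower end below the block. At 0 its upper end is 4 to 11 mm below the groove floor (set by hand, not known); at 0.024, always 24 mm lower, its head is on the hard screw stop under the block. Starts at 0 to 0.006. Moves at a steady 10 N, plus 150 N per m/s of speed; stays where left.
- punch_mid (a point): Middle of the handle of the loose round steel drift punch, 87.5 mm above its tip; z from tip to handle. 115 mm long, 0.08 to 0.16 kg; from the tip up: shank 8 mm thick, 55 mm long, flat slightly chamfered tip; rubber hand guard 34 mm wide, 5 mm thick; handle 22 mm thick, 55 mm long. It starts upright in its holder, guard on the holder's top.
- punch_tip (a point): Centre of the flat tip of the punch, at its lower end; axes as the punch's.
- holder: Fixed grey plastic tool holder, a block 60 x 60 x 64 mm on a 70 x 70 mm foot, with one upright blind hole 14 mm wide and 60 mm deep in the middle of its top. Origin at the centre of its underside. With the punch fully in, the guard rests on the top and the tip is 9 mm above the underside.
- holder_mouth (a point): Centre of the holder's hole at the top face, 64 mm above its underside.
- beaker_small: Bystander: small loose glass beaker, 67 x 78 x 83 mm, origin at the centre of its underside.
- cap_jar: Bystander: loose open jar full of screw caps, 78 mm wide, 107 mm high, origin at the centre of its underside.
Not all that is in view belongs to the job. What is shaped like the part that bears punch_mid but orange is not meant.

How it is judged:
On the way, in this order (a step that is already met when the one before it is completed fails the run):
1. the punch's tip is in the pin's hole, at least 3 mm below the groove floor (z of punch_tip in the frame of groove_mid between -0.04 and -0.003 m and x of punch_tip in the frame of groove_mid between -0.005 and 0.005 m and y of punch_tip in the frame of groove_mid between -0.016 and 0.016 m), for 0.05 s.
2. the pin is driven down onto its stop (within 1.5 mm) (value of joint pin above 0.0225 m), for 0.2 s.
At the end, for the whole second after the job is handed in: The pin is within 1.5 mm of its stop (reads above 0.0225), and the punch stands upright (within 0.1 rad) in the holder's hole with its guard within 3 mm of the holder's top, released (value of joint pin above 0.0225 m and horizontal distance between punch_tip and holder_mouth below 0.006 m and z of punch_tip in the frame of holder_mouth below -0.052 m and angle between punch_mid's own z axis and vertical below 0.1 rad and horizontal distance between punch_mid and holder_mouth below 0.008 m); the robot touches nothing.
It fails at once if the punch presses on the stand, its coupling or the pin with more than 40 N (contact force between punch and stand above 40 N).
It fails at once if the arm or gripper pushes on the stand with more than 40 N (contact force between the arm and stand above 40 N).
It fails at once if the small beaker is moved more than 20 mm (distance of beaker_small from where it was at the start of the episode above 0.02 m).
It fails at once if the jar of caps is moved more than 20 mm (distance of cap_jar from where it was at the start of the episode above 0.02 m).
It also fails if it takes over 64 s, if anything falls off the work surface, if the arm or the gripper's body presses on something with over 40 N, if the wrist force passes 120 N, or if a joint passes its speed limit or range.

## Working session

There is one attempt and no reset: what is moved stays moved. The work goes in short steps, Python scripts to look and compute and a shell command to move; the robot and the scene stay as the last step left them, time stands still between calls to the robot, and variables do not carry over. Pictures are saved under pics/ and viewed, at most 10 in all, crops included, and the job is handed in when it is done.

```bash
mkdir -p pics; cat > h.py <<'E'
from bench import *
import numpy as np, cv2
def cam(n):
    p=camera_params(n);K=np.array([[p['fx'],0,p['cx']],[0,p['fy'],p['cy']],[0,0,1.]])
    R=cv2.Rodrigues(np.array(p['rvec'],float))[0];return K,np.array(p['D'],float),R,np.array(p['tvec'],float).ravel()
def snap(n,f=None,crop=None,scale=1):
    im=get_image(n)
    if f:
        o=im[...,::-1]
        if crop: o=o[crop[1]:crop[3],crop[0]:crop[2]]
        if scale!=1:o=cv2.resize(o,None,fx=scale,fy=scale,interpolation=cv2.INTER_CUBIC)
        cv2.imwrite('pics/'+f,o)
    return im
def lm(n,l):
    K,D,R,t=cam(n)
    return [(round(d['conf'],2),np.round(R.T@(np.array(d['centre'])-t),4)) for d in landmark_of(n,l)][:3]
def ray(n,uv):
    K,D,R,t=cam(n);q=cv2.undistortPoints(np.array([[uv]],float),K,D).ravel()
    d=R.T@np.array([q[0],q[1],1]);return -R.T@t,d/np.linalg.norm(d)
def atz(n,uv,z):
    o,d=ray(n,uv);return o+d*(z-o[2])/d[2]
def proj(n,P):
    K,D,R,t=cam(n);return cv2.projectPoints(np.array(P,float).reshape(-1,3),cv2.Rodrigues(R)[0],t,K,D)[0].reshape(-1,2)
def tri(obs):
    A=np.zeros((3,3));b=np.zeros(3)
    for o,d in obs:
        M=np.eye(3)-np.outer(d,d);A+=M;b+=M@o
    return np.linalg.solve(A,b)
E
python3 - <<'E'
from h import *
s=sense();print({k:np.round(v,3) for k,v in s.items()})
a=snap('scene');b=snap('top');w=snap('wrist')
o=np.hstack([a,b])[...,::-1];cv2.imwrite('pics/a.png',a[...,::-1]);cv2.imwrite('pics/b.png',b[...,::-1])
for n in('scene','top','wrist'):
  for l in('stand','groove_mid','punch_mid','punch_tip','holder','holder_mouth','beaker_small','cap_jar'):print(n,l,lm(n,l))
E
```

```text
{'clock': np.float64(0.0), 'qpos': array([ 1.087,  0.424,  1.631, -0.   ,  1.089, -0.019]), 'dq': array([-0.   , -0.001, -0.001, -0.   ,  0.001,  0.   ]), 'joint_efforts': array([-3.0000e-03, -5.4464e+01, -2.7365e+01,  6.4000e-02,  2.3000e-02,
       -0.0000e+00]), 'ee_pos': array([0.28 , 0.558, 0.302]), 'eef_rot': array([-0.   ,  0.23 ,  0.973, -0.001]), 'force': array([ 0.595, -0.19 , -0.218]), 'ft_torque': array([ 0.01 ,  0.032, -0.056]), 'grasp_force': np.float64(0.0), 'grip_width': np.float64(0.088)}
scene stand [(0.88, array([ 0.562 , -0.1145, -0.0052])), (0.74, array([ 0.5597, -0.1192,  0.1007]))]
scene groove_mid [(0.67, array([ 0.5558, -0.1198,  0.1003])), (0.58, array([0.5416, 0.1478, 0.0967]))]
scene punch_mid [(0.93, array([0.4365, 0.1506, 0.0848])), (0.86, array([0.542 , 0.1467, 0.0986])), (0.79, array([0.645 , 0.1573, 0.0844]))]
scene punch_tip [(0.79, array([0.4382, 0.1506, 0.0049])), (0.73, array([0.6353, 0.1582, 0.0015])), (0.34, array([0.5439, 0.146 , 0.0694]))]
scene holder [(0.85, array([0.5479, 0.1463, 0.0016]))]
scene holder_mouth [(0.78, array([0.5454, 0.1473, 
[... 221 characters left out ...]
.5606, -0.1137,  0.0916])), (0.46, array([ 0.3523, -0.3302, -0.0028]))]
top punch_mid [(0.7, array([0.6381, 0.1603, 0.0887])), (0.69, array([0.541 , 0.1451, 0.0932])), (0.65, array([0.4361, 0.1567, 0.0869]))]
top punch_tip [(0.18, array([ 0.3477, -0.3297, -0.0052]))]
top holder [(0.65, array([ 0.545 ,  0.1455, -0.0032]))]
top holder_mouth [(0.85, array([0.5456, 0.1446, 0.0641]))]
top beaker_small [(0.7, array([ 7.21e-01, -2.59e-02, -2.00e-04])), (0.44, array([ 0.3495, -0.3307, -0.0011]))]
top cap_jar [(0.77, array([ 0.3496, -0.3307, -0.0007]))]
wrist stand []
wrist groove_mid []
wrist punch_mid []
wrist punch_tip []
wrist holder []
wrist holder_mouth []
wrist beaker_small []
wrist cap_jar []
```

View pics/a.png

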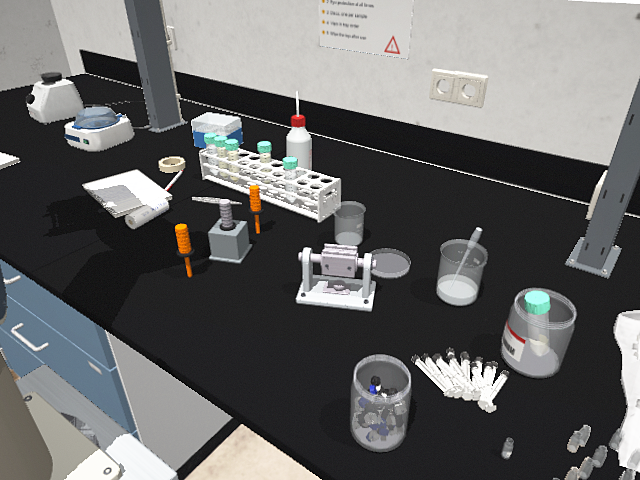

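View pics/b.png

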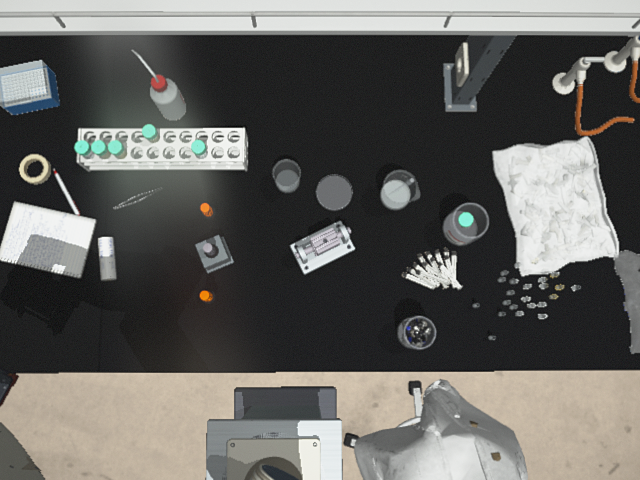

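The scene shows the grey punch in its holder at px (226,215), an orange look-alike on each side of it, and the stand at (337,275). The top view shows the holder at (212,250) and the stand at (322,247), with its long axis tilted by about 25°.

```bash
python3 - <<'E'
from h import *
snap('top')
m=masks_of('top','stand')[0]['pixels'].astype(np.uint8)
c=cv2.findContours(m,cv2.RETR_EXTERNAL,cv2.CHAIN_APPROX_NONE)[0]
b=cv2.boxPoints(cv2.minAreaRect(max(c,key=cv2.contourArea)));P=[atz('top',u,0.012) for u in b];print(np.round(P,3))
for i in range(4):
  d=P[(i+1)%4]-P[i];print(np.linalg.norm(d),np.degrees(np.arctan2(d[1],d[0])))
E
python3 -m jog '[[-0.14,-0.0835,0,0,0,0,0],[-0.14,-0.0835,0,0,0,0,0],[-0.14,-0.0835,0,0,0,0,0],[-0.14,-0.0835,0,0,0,0,0],[-0.14,-0.0835,0,0,0,0,0],[-0.14,-0.0835,0,0,0,0,0],[-0.14,-0.0835,0,0,0,0,0],[-0.14,-0.0835,0,0,0,0,0],[-0.14,-0.0835,0,0,0,0,0],[-0.14,-0.0835,0,0,0,0,0],[-0.14,-0.0835,0,0,0,0,0],[-0.14,-0.0835,0,0,0,0,0],[0,0,0,0,0,0.173,0],[0,0,0,0,0,0.173,0],[0,0,0,0,0,0.173,0],[0,0,0,0,0,0.173,0],[0,0,0,0,0,0.173,0],[0,0,0,0,0,0,0]]'
python3 - <<'E'
from h import *
from scipy.spatial.transform import Rotation as Ro
snap('wrist','c.png');s=sense();print(s['clock'],s['ee_pos'],s['qpos'],s['force'])
w=s['eef_rot'];print(np.round(Ro.from_quat(w,scalar_first=True).as_matrix(),3))
for l in('punch_mid','holder','holder_mouth','stand','groove_mid'):print(l,lm('wrist',l))
K,D,R,t=cam('wrist');print('campos',-R.T@t,R)
E
```

```text
[[ 0.565 -0.034  0.012]
 [ 0.633 -0.169  0.012]
 [ 0.558 -0.205  0.012]
 [ 0.492 -0.071  0.012]]
0.1508532071686498 -63.30849822062707
0.08287165597143353 -154.41739196488444
0.14974326214348715 116.45227165808687
0.08223238161951135 26.34832382597962
clock: 3.25
ee_pos: [0.5433, 0.1465, 0.3027]
eef_rot: [0.0, 0.542, 0.84, 0.0]
force: [-0.4, 0.1, -0.2]
grip_width: 0.0879
grasp_force: 0.0
3.3 [0.54329035 0.14649178 0.30274866] [ 2.42230627e-01  3.32160357e-01  1.76950042e+00 -1.69692826e-05
  1.03983416e+00 -1.87274302e-01] [ 0.41252835  0.12841128 -0.37166028]
[[-0.416  0.909  0.   ]
 [ 0.909  0.416  0.   ]
 [-0.     0.    -1.   ]]
punch_mid [(0.71, array([0.6422, 0.1563, 0.0844])), (0.65, array([0.544 , 0.1423, 0.092 ]))]
holder [(0.8, array([0.5437, 0.1478, 0.0011]))]
holder_mouth [(0.78, array([0.5432, 0.1449, 0.0666]))]
stand [(0.64, array([ 5.612e-01, -1.135e-01, -1.000e-04]))]
groove_mid []
campos [0.51358359 0.20940959 0.38535749] [[ 9.09739654e-01  4.15179083e-01 -3.00579726e-04]
 [ 4.01541029e-01 -8.79671479e-01  2.54838951e-01]
 [ 1.05539391e-01 -2.31957795e-01 -9.66983463e-01]]
```

View pics/c.png

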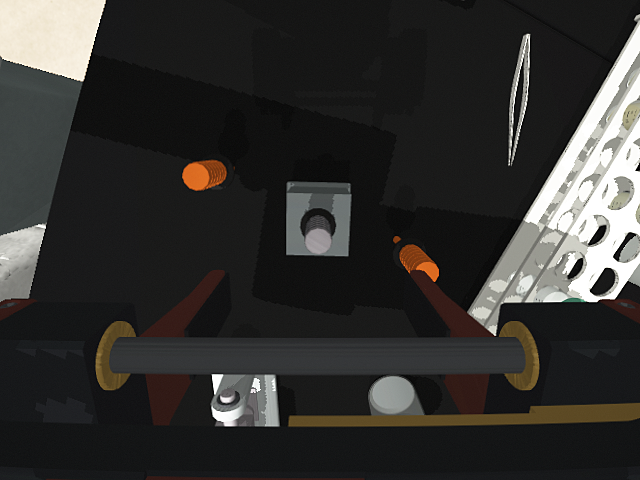

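The wrist view shows the grey punch top at (318,240) with the holder square under it. The orange ones are well to the sides, and the fingers are clear of both.

```bash
python3 - <<'E'
from h import *
snap('wrist');snap('top')
for n in('wrist','top'):
  for m in masks_of(n,'holder')[:1]+masks_of(n,'punch_mid')[:3]:
    ys,xs=np.nonzero(m['pixels']);print(n,m['conf'],xs.min(),xs.max(),ys.min(),ys.max(),xs.mean(),ys.mean())
print('headtop',atz('wrist',(318,240),.124), atz('top',(208,247),.124))
print(tri([ray('wrist',(318,240)),ray('top',(208,247))]))
print(proj('wrist',[[.5437,.1455,.124],[.5437,.1455,.066]]),proj('top',[[.5437,.1455,.124]]))
E
python3 -m jog '[[-0.163,-0.0616,0,0,0,0,0],[-0.163,-0.0616,0,0,0,0,0],[-0.163,-0.0616,0,0,0,0,0],[-0.163,-0.0616,0,0,0,0,0],[-0.163,-0.0616,0,0,0,0,0],[-0.163,-0.0616,0,0,0,0,0],[0,0,0,0,0,0,0],[0,0,0,0,0,0,0]]'
python3 - <<'E'
from h import *
snap('wrist','d.png',(170,100,470,325),2.6)
for l in('stand','groove_mid'):print(l,lm('wrist',l))
print(sense()['ee_pos'])
E
```

```text
wrist 0.62 286 350 181 255 317.2751835535976 213.5236417033774
wrist 0.96 182 234 154 189 209.17952218430034 172.61501706484643
wrist 0.9 392 438 236 280 413.1240816326531 256.305306122449
wrist 0.64 300 335 208 253 317.7340676632573 229.68922108575924
top 0.85 212 232 236 264 222.46745562130178 249.07396449704143
top 0.46 208 215 205 218 211.0 211.53947368421052
headtop [0.54300583 0.14682818 0.124     ] [0.54465395 0.1451172  0.124     ]
[0.54432551 0.14580403 0.1201435 ]
[[318.10334033 241.84928948]
 [317.91476361 225.82655879]] [[207.82117949 247.41871971]]
clock: 4.65
ee_pos: [0.5602, -0.115, 0.3025]
eef_rot: [-0.0, 0.542, 0.84, 0.0]
force: [-0.5, 0.5, -0.2]
grip_width: 0.0876
grasp_force: 0.0
stand [(0.84, array([ 5.582e-01, -1.155e-01, -2.000e-04]))]
groove_mid [(0.83, array([ 0.5614, -0.1158,  0.0998]))]
[ 0.56022562 -0.11312182  0.30259333]
```

View pics/d.png

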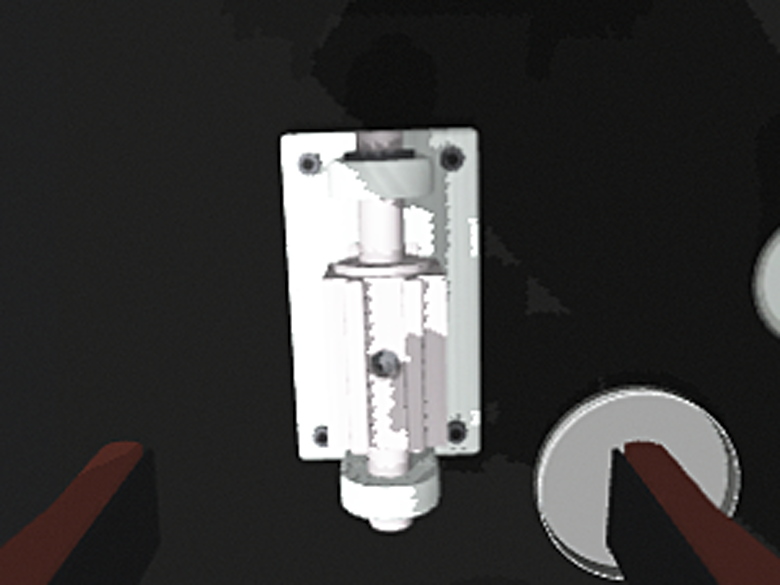

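The hole shows as a dark dot at crop (386,363), which is full-image px (318.5,239.6), in the groove running up the image. I'll take a second, closer view for height.

```bash
cat >> h.py <<'E'
def dark(n,uv,r=9,im=None):
    im=get_image(n) if im is None else im
    g=cv2.cvtColor(im,cv2.COLOR_RGB2GRAY).astype(float);x,y=int(round(uv[0])),int(round(uv[1]))
    p=g[y-r:y+r+1,x-r:x+r+1];m=(p<np.median(p)*.62).astype(np.uint8)
    k,l,st,c=cv2.connectedComponentsWithStats(m)
    i=1+np.argmax(st[1:,4]);return c[i]+[x-r,y-r],st[i]
E
cat > m1.py <<'E'
from h import *
import sys,pickle
c,st=dark('wrist',(318.5,239.6));print(c,st,atz('wrist',c,.098),sense()['ee_pos'])
pickle.dump(ray('wrist',c),open('r1.pkl','wb'))
cr=np.array([(282,133),(477,130),(480,453),(300,458)])/2.6+[170,100]
P=[atz('wrist',u,.012) for u in cr]
for i in range(4):
  d=P[(i+1)%4]-P[i];print(np.linalg.norm(d),np.degrees(np.arctan2(d[1],d[0])))
print('ctr',np.mean(P,0))
e=sense()['ee_pos'];print('tip would be at',proj('wrist',[e-[0,0,.1485]]))
E
python3 m1.py
python3 -m jog '[[-0.04,0,0.12,0,0,0,0],[-0.04,0,0.12,0,0,0,0],[0,0,0,0,0,0,0],[0,0,0,0,0,0,0],[0,0,0,0,0,0,0]]'
python3 - <<'E'
from h import *
import pickle
im=snap('wrist','e.png',(170,100,470,325),2.6);print(sense()['ee_pos'])
u=proj('wrist',[atz('wrist',(0,0),0)*0+tri([pickle.load(open('r1.pkl','rb'))]*1) if 0 else [0,0,0]])
o,d=pickle.load(open('r1.pkl','rb'));g=o+d*(.098-o[2])/d[2];u=proj('wrist',[g])[0];print('pred',u)
c,st=dark('wrist',u,12,im);print(c,st,tri([(o,d),ray('wrist',c)]),atz('wrist',c,.098))
print(lm('wrist','groove_mid'))
E
```

```text
[315.29545455 242.27272727] [ 3  6 11 10 44] [ 0.56161254 -0.1216369   0.098     ] [ 0.5602783  -0.11297539  0.30263567]
0.07856896531808878 25.389323515138248
0.13814204108788875 -63.40685818982356
0.0794630637767559 -153.76782383851906
0.13929505468534945 116.21888825716823
ctr [ 0.56113719 -0.11431348  0.012     ]
tip would be at [[318.30515112 251.6747214 ]]
clock: 5.35
ee_pos: [0.5692, -0.1319, 0.2441]
eef_rot: [0.001, 0.541, 0.841, 0.0]
force: [-0.4, 0.7, 0.1]
grip_width: 0.0881
grasp_force: 0.0
[ 0.56926749 -0.13196647  0.2442825 ]
pred [313.96818217 234.56551075]
[315.27777778 235.48888889] [ 8  5 13 13 90] [ 0.56522587 -0.12878873  0.06864129] [ 0.56269312 -0.12185825  0.098     ]
[(0.81, array([ 0.558 , -0.1196,  0.1   ]))]
```

View pics/e.png

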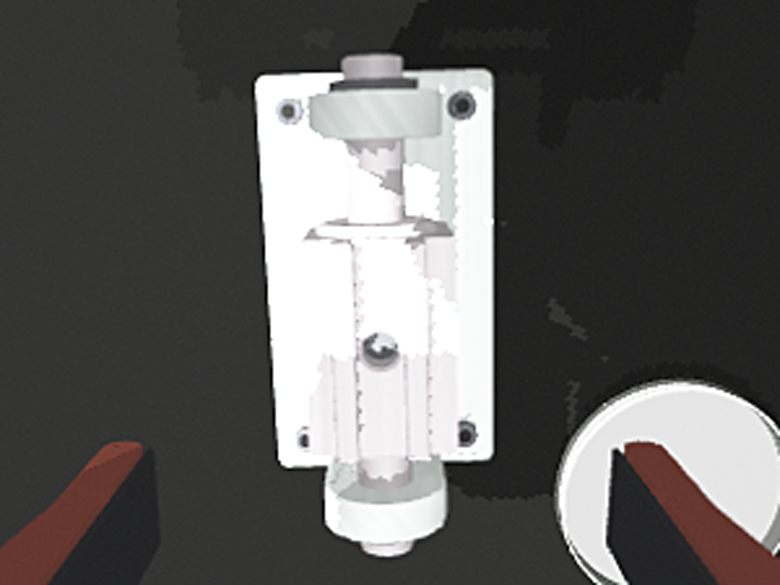

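Both views show the hole in the groove, at full-image px (318.5,239.6) and then (316.2,234.2). Next I'll get the punch.

```bash
python3 -m jog '[[0.15,0.0527,0,0,0,-0.042,0],[0.15,0.0527,0,0,0,0,0],[0.15,0.0527,0,0,0,0,0],[0.15,0.0527,0,0,0,0,0],[0.15,0.0527,0,0,0,0,0],[0.15,0.0527,0,0,0,0,0],[0.15,0.0527,0,0,0,0,0],[0,0,0,0,0,0,0],[0,0,0,0,0,0,0]]'
cat > m2.py <<'E'
from h import *
s=sense();e=s['ee_pos'];print(s['clock'],e,s['qpos'][5])
im=snap('wrist')
for m in masks_of('wrist','punch_mid')[:3]:
    ys,xs=np.nonzero(m['pixels']);print(m['conf'],xs.min(),xs.max(),ys.min(),ys.max())
for l in('punch_mid','holder_mouth'):print(l,lm('wrist',l))
print('pred',proj('wrist',[[.5437,.1455,.124],[.5437,.1455,.064]]))
cv2.imwrite('pics/f.png',cv2.resize(im[150:350,220:420,::-1],None,fx=3,fy=3))
from scipy.spatial.transform import Rotation as Ro
print(np.round(Ro.from_quat(s['eef_rot'],scalar_first=True).as_matrix(),3))
E
python3 m2.py
```

```text
clock: 6.35
ee_pos: [0.5362, 0.1447, 0.2436]
eef_rot: [0.001, 0.526, 0.85, 0.0]
force: [-0.2, -1.4, 0.2]
grip_width: 0.0876
grasp_force: 0.0
6.35 [0.53615333 0.1446934  0.24361798] -0.21966463122641333
0.96 411 475 255 316
0.85 305 348 223 283
punch_mid [(0.96, array([0.5459, 0.1405, 0.0946])), (0.94, array([0.6378, 0.154 , 0.083 ])), (0.66, array([0.4377, 0.1532, 0.0884]))]
holder_mouth []
pred [[331.09181335 266.61043645]
 [328.05393498 241.30315643]]
[[-0.446  0.895  0.001]
 [ 0.895  0.446  0.   ]
 [-0.001  0.001 -1.   ]]
```

View pics/f.png

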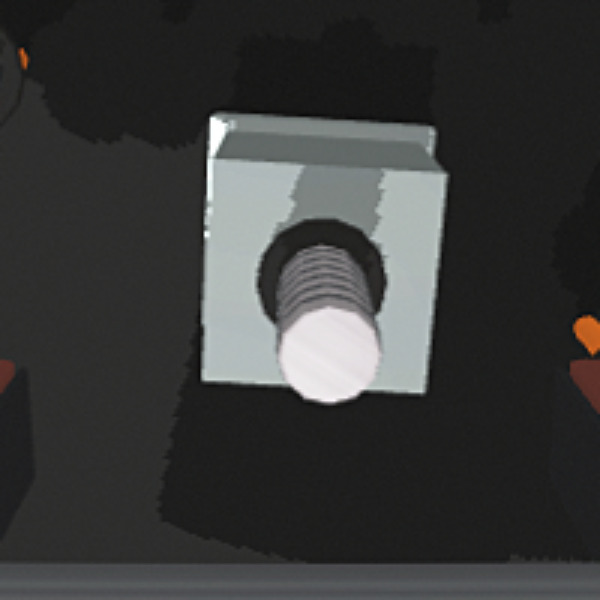

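The handle top is at crop (330,353), full-image px (330,267.7), within about 1 px of the prediction. Descending and gripping.

```bash
python3 -m jog '[[-0.011,0.027,0,0,0,0,0],[0,0,0.09,0,0,0,0],[0,0,0.09,0,0,0,0],[0,0,0.09,0,0,0,0],[0,0,0.074,0,0,0,0],[0,0,0,0,0,0,0],[0,0,0,0,0,0,0],[0,0,0,0,0,0,0.3],[0,0,0,0,0,0,0.5],[0,0,0,0,0,0,0.7]]' 20; python3 -m jog '[[0,0,0,0,0,0,0.8],[0,0,0,0,0,0,0.9],[0,0,0,0,0,0,1],[0,0,0,0,0,0,1],[0,0,0,0,0,0,1],[0,0,0,0,0,0,1]]' 45
```

```text
clock: 7.55
ee_pos: [0.5438, 0.1444, 0.1576]
eef_rot: [0.001, 0.527, 0.85, 0.001]
force: [0.1, -0.2, -0.1]
grip_width: 0.0671
grasp_force: 0.0
clock: 8.15
ee_pos: [0.5435, 0.1444, 0.1567]
eef_rot: [0.0, 0.527, 0.85, 0.0]
force: [0.9, -0.0, -0.4]
grip_width: 0.0216
grasp_force: 45.0
```

```bash
python3 -m jog '[[0,0,-0.06,0,0,0,1],[0,0,-0.1,0,0,0,1],[0,0,-0.12,0,0,0,1],[0,0,-0.12,0,0,0,1],[0,0,-0.112,0,0,0,1],[-0.11,-0.045,0,0,0,0,1],[-0.15,-0.06,0,0,0,0,1],[-0.16,-0.06,0,0,0,0,1],[-0.16,-0.06,0,0,0,0,1],[-0.16,-0.06,0,0,0,0,1],[-0.14,-0.06,0,0,0,0,1],[-0.1,-0.035,0,0,0,0,1],[0,0,0,0,0,0,1],[0,0,0,0,0,0,1],[0,0,0,0,0,0,1]]'
cat > m3.py <<'E'
from h import *
import sys
from scipy.spatial.transform import Rotation as Ro
s=sense();e=s['ee_pos'];print(s['clock'],e,s['force'])
f=sys.argv[1]
im=snap('wrist',f,(220,160,420,310),4)
R=Ro.from_quat(s['eef_rot'],scalar_first=True).as_matrix();print(np.round(R,3).tolist())
t=e+R[:,2]*.1477;print('tip world',t,'tip px',proj('wrist',[t]),(proj('wrist',[t])[0]-[220,160])*4)
H=[.5625,-.1205,.098];print('hole px',proj('wrist',[H]),(proj('wrist',[H])[0]-[220,160])*4)
E
python3 m3.py g.png
```

```text
clock: 9.65
ee_pos: [0.5667, -0.1165, 0.285]
eef_rot: [-0.0, 0.527, 0.85, 0.0]
force: [-0.9, 0.4, -1.7]
grip_width: 0.0215
grasp_force: 45.0
9.65 [ 0.56667202 -0.11649044  0.28498185] [-0.90801447  0.38820094 -1.70194875]
[[-0.444, 0.896, -0.0], [0.896, 0.444, 0.0], [0.0, -0.0, -1.0]]
tip world [ 0.56664022 -0.11644458  0.13728186] tip px [[318.08584582 252.24258185]] [392.34338327 368.97032741]
hole px [[311.10286928 240.25705846]] [364.41147713 321.02823383]
```

View pics/g.png

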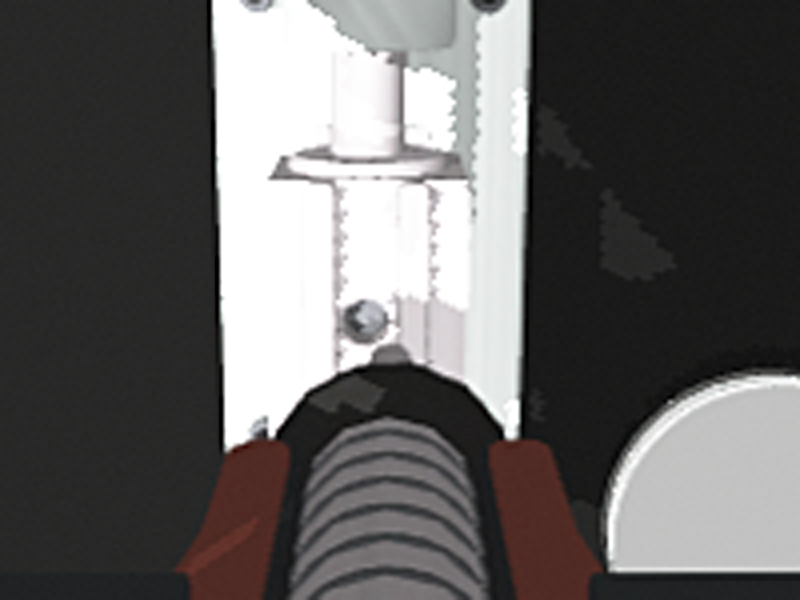

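The hole is at crop (365,320), exactly where (.5625,-.1205,.098) predicts it. The punch tip's front edge is at (391,345), about 1 mm ahead of the model. Shift over and descend.

```bash
python3 -m jog '[[-0.0096,-0.022,0,0,0,0,1],[0,0,0.04,0,0,0,1],[0,0,0.04,0,0,0,1],[0,0,0.04,0,0,0,1],[0,0,0,0,0,0,1],[0,0,0,0,0,0,1]]'; python3 -m jog '[[0,0,0.006,0,0,0,1],[0,0,0.006,0,0,0,1],[0,0,0.004,0,0,0,1],[0,0,0.004,0,0,0,1]]';python3 -m jog '[[0,0,0.003,0,0,0,1],[0,0,0.003,0,0,0,1]]'
```

```text
clock: 10.3
ee_pos: [0.5629, -0.1219, 0.254]
eef_rot: [-0.001, 0.527, 0.85, -0.0]
force: [0.9, 0.2, -0.4]
grip_width: 0.0217
grasp_force: 45.0
clock: 10.7
ee_pos: [0.5632, -0.122, 0.2498]
eef_rot: [0.0, 0.527, 0.85, 0.0]
force: [0.4, 0.0, -2.3]
grip_width: 0.0217
grasp_force: 45.0
clock: 10.9
ee_pos: [0.5631, -0.122, 0.2482]
eef_rot: [0.0, 0.527, 0.85, 0.0]
force: [-0.3, 0.0, -1.4]
grip_width: 0.0213
grasp_force: 45.0
```

```bash
python3 -m jog '[[0,0,0.003,0,0,0,1],[0,0,0.003,0,0,0,1],[0,0,0.003,0,0,0,1]]'; python3 -m jog '[[0,0,0.003,0,0,0,1],[0,0,0,0,0,0,1]]'
```

```text
clock: 11.2
ee_pos: [0.5631, -0.122, 0.2459]
eef_rot: [0.0, 0.527, 0.85, -0.0]
force: [-0.2, 1.0, -1.6]
grip_width: 0.0215
grasp_force: 45.0
clock: 11.4
ee_pos: [0.563, -0.122, 0.2451]
eef_rot: [-0.0, 0.527, 0.85, -0.0]
force: [-0.5, 0.0, -1.9]
grip_width: 0.0215
grasp_force: 45.0
```

```bash
python3 -m jog '[[0,0,0.003,0,0,0,1],[0,0,0,0,0,0,1]]'; python3 -m jog '[[0,0,0.003,0,0,0,1],[0,0,0,0,0,0,1]]'; python3 -m jog '[[0,0,0.003,0,0,0,1],[0,0,0,0,0,0,1]]'
```

```text
clock: 11.6
ee_pos: [0.563, -0.122, 0.2443]
eef_rot: [-0.0, 0.527, 0.85, -0.0]
force: [0.5, 0.2, -1.9]
grip_width: 0.0212
grasp_force: 45.0
clock: 11.8
ee_pos: [0.563, -0.122, 0.2436]
eef_rot: [-0.0, 0.527, 0.85, 0.0]
force: [0.6, 0.8, -1.7]
grip_width: 0.0215
grasp_force: 45.0
clock: 12.0
ee_pos: [0.563, -0.122, 0.2428]
eef_rot: [-0.0, 0.527, 0.85, -0.0]
force: [0.3, 0.5, -2.1]
grip_width: 0.0213
grasp_force: 45.0
```

No contact 3 mm below the floor level, so the tip is in the hole. Continuing down to the pin.

```bash
python3 -m jog '[[0,0,0.003,0,0,0,1],[0,0,0.003,0,0,0,1],[0,0,0,0,0,0,1]]'; python3 -m jog '[[0,0,0.003,0,0,0,1],[0,0,0.003,0,0,0,1],[0,0,0,0,0,0,1]]'; python3 -m jog '[[0,0,0.003,0,0,0,1],[0,0,0.003,0,0,0,1],[0,0,0,0,0,0,1]]'
```

```text
clock: 12.3
ee_pos: [0.563, -0.122, 0.2413]
eef_rot: [-0.0, 0.527, 0.85, -0.0]
force: [-0.8, 1.1, -1.4]
grip_width: 0.0217
grasp_force: 45.0
clock: 12.6
ee_pos: [0.563, -0.122, 0.2398]
eef_rot: [-0.0, 0.527, 0.85, -0.0]
force: [-1.3, 0.1, -1.7]
grip_width: 0.0218
grasp_force: 45.0
clock: 12.9
ee_pos: [0.5631, -0.122, 0.2384]
eef_rot: [0.0, 0.527, 0.85, -0.0]
force: [0.4, 1.1, -0.7]
grip_width: 0.0215
grasp_force: 45.0
```

```bash
python3 -m jog '[[0,0,0.003,0,0,0,1],[0,0,0.003,0,0,0,1],[0,0,0,0,0,0,1]]'; python3 -m jog '[[0,0,0.003,0,0,0,1],[0,0,0.003,0,0,0,1],[0,0,0,0,0,0,1]]'
```

```text
clock: 13.2
ee_pos: [0.5632, -0.1221, 0.2378]
eef_rot: [0.0, 0.527, 0.85, 0.0]
force: [-1.3, -0.3, 6.5]
grip_width: 0.0215
grasp_force: 45.0
clock: 13.5
ee_pos: [0.5633, -0.122, 0.2365]
eef_rot: [0.0, 0.527, 0.85, 0.0]
force: [-1.9, 0.3, 6.9]
grip_width: 0.0218
grasp_force: 45.0
```

Pin contact at TCP z ≈ 0.238, and it is moving at about 8 to 9 N. The arm gives roughly 8 N per mm, so 1 mm rows are safe.

```bash
python3 -m jog '[[0,0,0.004,0,0,0,1],[0,0,0.004,0,0,0,1],[0,0,0.004,0,0,0,1],[0,0,0.004,0,0,0,1],[0,0,0.004,0,0,0,1],[0,0,0.004,0,0,0,1]]'; python3 -m jog '[[0,0,0.004,0,0,0,1],[0,0,0.004,0,0,0,1],[0,0,0.004,0,0,0,1],[0,0,0.004,0,0,0,1],[0,0,0.004,0,0,0,1],[0,0,0.004,0,0,0,1]]'; python3 -m jog '[[0,0,0.003,0,0,0,1],[0,0,0.003,0,0,0,1]]'
```

```text
clock: 14.1
ee_pos: [0.5633, -0.1221, 0.2307]
eef_rot: [0.0, 0.527, 0.85, 0.0]
force: [-3.0, -0.1, 10.2]
grip_width: 0.022
grasp_force: 45.0
clock: 14.7
ee_pos: [0.5633, -0.1221, 0.2246]
eef_rot: [0.0, 0.527, 0.85, 0.0]
force: [-2.9, 0.8, 9.9]
grip_width: 0.0216
grasp_force: 45.0
clock: 14.9
ee_pos: [0.5633, -0.1221, 0.2231]
eef_rot: [0.0, 0.527, 0.85, 0.0]
force: [-2.7, 0.3, 8.9]
grip_width: 0.0215
grasp_force: 45.0
```

```bash
for i in 1; do python3 -m jog '[[0,0,0.003,0,0,0,1],[0,0,0.003,0,0,0,1],[0,0,0.003,0,0,0,1]]';  python3 -m jog '[[0,0,0.003,0,0,0,1],[0,0,0.003,0,0,0,1]]'; done
```

```text
clock: 15.2
ee_pos: [0.5633, -0.1221, 0.2209]
eef_rot: [0.0, 0.527, 0.85, 0.0]
force: [-2.7, 0.7, 9.4]
grip_width: 0.0213
grasp_force: 45.0
clock: 15.4
ee_pos: [0.5633, -0.1221, 0.2194]
eef_rot: [0.0, 0.527, 0.85, 0.0]
force: [-3.1, 1.3, 8.9]
grip_width: 0.0215
grasp_force: 45.0
```

```bash
python3 -m jog '[[0,0,0.003,0,0,0,1],[0,0,0.003,0,0,0,1]]'
```

```text
clock: 15.6
ee_pos: [0.5633, -0.1221, 0.2179]
eef_rot: [0.0, 0.527, 0.85, 0.0]
force: [-3.5, 0.8, 8.9]
grip_width: 0.0213
grasp_force: 45.0
```

```bash
python3 -m jog '[[0,0,0.003,0,0,0,1],[0,0,0.002,0,0,0,1]]'
```

```text
clock: 15.8
ee_pos: [0.5633, -0.1221, 0.2166]
eef_rot: [0.0, 0.527, 0.85, 0.0]
force: [-3.5, 0.3, 9.0]
grip_width: 0.0214
grasp_force: 45.0
```

```bash
python3 -m jog '[[0,0,0.003,0,0,0,1],[0,0,0.002,0,0,0,1]]'
```

```text
clock: 16.0
ee_pos: [0.5633, -0.1221, 0.2155]
eef_rot: [0.0, 0.527, 0.85, 0.0]
force: [-3.3, 0.5, 13.1]
grip_width: 0.0218
grasp_force: 45.0
```

```bash
python3 -m jog '[[0,0,0.003,0,0,0,1],[0,0,0.002,0,0,0,1]]'
```

```text
clock: 16.2
ee_pos: [0.5636, -0.1222, 0.2153]
eef_rot: [0.001, 0.527, 0.85, 0.0]
force: [-5.8, 0.9, 22.5]
grip_width: 0.0215
grasp_force: 45.0
```

The force rose to 22.5 N with no further travel, so the pin is on its stop after about 23 mm. Hold, then withdraw straight up.

```bash
python3 -m jog '[[0,0,0,0,0,0,1],[0,0,0,0,0,0,1],[0,0,0,0,0,0,1],[0,0,0,0,0,0,1]]'; python3 -m jog '[[0,0,-0.008,0,0,0,1],[0,0,-0.02,0,0,0,1],[0,0,-0.04,0,0,0,1],[0,0,-0.06,0,0,0,1],[0,0,-0.06,0,0,0,1],[0,0,-0.06,0,0,0,1],[0,0,-0.06,0,0,0,1],[0,0,0,0,0,0,1],[0,0,0,0,0,0,1]]'; python3 m3.py h.png
```

```text
clock: 16.6
ee_pos: [0.5635, -0.1222, 0.2153]
eef_rot: [0.001, 0.527, 0.85, 0.0]
force: [-5.3, 1.1, 19.5]
grip_width: 0.0213
grasp_force: 45.0
clock: 17.5
ee_pos: [0.5631, -0.122, 0.2906]
eef_rot: [0.001, 0.527, 0.85, 0.0]
force: [1.1, -0.8, -1.9]
grip_width: 0.0213
grasp_force: 45.0
17.5 [ 0.56311454 -0.12201055  0.29063275] [ 1.0763973  -0.82415508 -1.90035427]
[[-0.444, 0.896, 0.001], [0.896, 0.444, -0.0], [-0.001, 0.001, -1.0]]
tip world [ 0.56328008 -0.12205723  0.14293285] tip px [[318.86242575 252.76079614]] [395.44970299 371.04318454]
hole px [[318.57892513 234.7099953 ]] [394.31570053 298.8399812 ]
```

View pics/h.png

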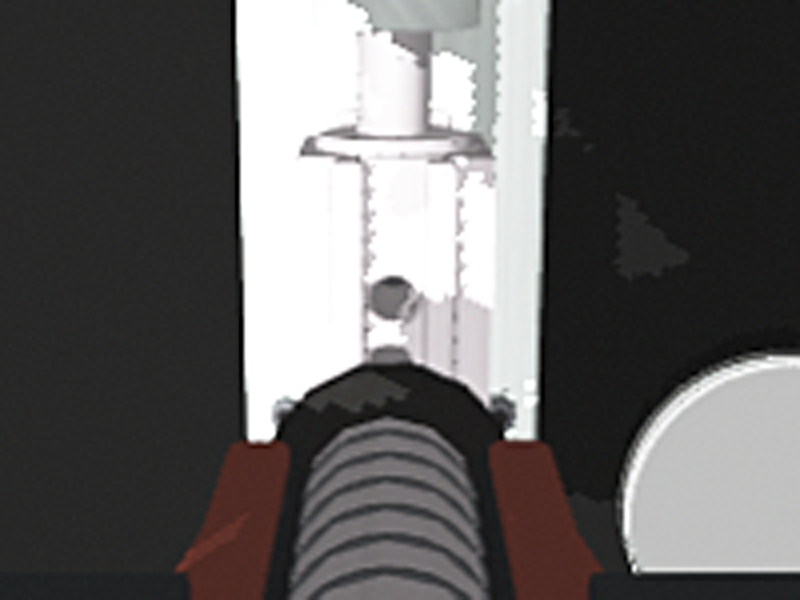

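The picture shows the hole at (393,298) now dark and deep, and the punch unmoved in the grip with its tip edge still at (391,345). Back to the holder.

```bash
python3 -m jog '[[0.09,0.04,0,0,0,0,1],[0.15,0.06,0,0,0,0,1],[0.17,0.07,0,0,0,0,1],[0.17,0.07,0,0,0,0,1],[0.17,0.07,0,0,0,0,1],[0.15,0.06,0,0,0,0,1],[0.0896,0.0328,0,0,0,0,1],[0,0,0,0,0,0,1],[0,0,0,0,0,0,1],[0,0,0,0,0,0,1]]'; python3 -c "
from h import *
print(sense()['ee_pos'])"
```

```text
clock: 18.55
ee_pos: [0.5435, 0.1434, 0.2894]
eef_rot: [-0.0, 0.528, 0.849, -0.0]
force: [0.8, -0.4, -1.5]
grip_width: 0.0215
grasp_force: 45.0
[0.54346847 0.14342199 0.28943529]
```

```bash
python3 -m jog '[[0.0036,0.0018,0.04,0,0,0,1],[0,0,0.06,0,0,0,1],[0,0,0.06,0,0,0,1],[0,0,0.06,0,0,0,1],[0,0,0.03,0,0,0,1],[0,0,0,0,0,0,1]]'; python3 -m jog '[[0,0,0.02,0,0,0,1],[0,0,0.02,0,0,0,1],[0,0,0.02,0,0,0,1],[0,0,0,0,0,0,1]]'
```

```text
clock: 19.15
ee_pos: [0.543, 0.1446, 0.226]
eef_rot: [-0.001, 0.528, 0.849, -0.001]
force: [0.9, -0.4, -2.0]
grip_width: 0.0217
grasp_force: 45.0
clock: 19.55
ee_pos: [0.5433, 0.1453, 0.2119]
eef_rot: [-0.0, 0.527, 0.85, -0.0]
force: [-0.0, 1.1, -1.6]
grip_width: 0.0216
grasp_force: 45.0
```

```bash
python3 -m jog '[[0,0,0.02,0,0,0,1],[0,0,0.02,0,0,0,1],[0,0,0,0,0,0,1]]'; python3 -m jog '[[0,0,0.04,0,0,0,1],[0,0,0.04,0,0,0,1],[0,0,0.04,0,0,0,1],[0,0,0.024,0,0,0,1],[0,0,0,0,0,0,1]]'
```

```text
clock: 19.85
ee_pos: [0.5432, 0.1453, 0.2017]
eef_rot: [-0.0, 0.527, 0.85, -0.0]
force: [0.1, -0.7, -1.9]
grip_width: 0.0212
grasp_force: 45.0
clock: 20.35
ee_pos: [0.5429, 0.1452, 0.1651]
eef_rot: [-0.001, 0.527, 0.85, -0.001]
force: [1.1, -0.2, -1.8]
grip_width: 0.0215
grasp_force: 45.0
```

```bash
python3 -m jog '[[0,0,0.008,0,0,0,1],[0,0,0.008,0,0,0,1],[0,0,0.006,0,0,0,1],[0,0,0,0,0,0,1]]'; python3 -m jog '[[0,0,0.004,0,0,0,1],[0,0,0.003,0,0,0,1],[0,0,0,0,0,0,1]]'
```

```text
clock: 20.75
ee_pos: [0.5436, 0.1454, 0.1609]
eef_rot: [0.0, 0.527, 0.85, 0.0]
force: [1.0, 0.6, -1.2]
grip_width: 0.0214
grasp_force: 45.0
clock: 21.05
ee_pos: [0.5435, 0.1454, 0.1591]
eef_rot: [-0.0, 0.527, 0.85, -0.0]
force: [-0.3, -0.1, -1.4]
grip_width: 0.0217
grasp_force: 45.0
```

```bash
python3 -m jog '[[0,0,0.004,0,0,0,1],[0,0,0.003,0,0,0,1],[0,0,0,0,0,0,1]]'; python3 -m jog '[[0,0,0.003,0,0,0,1],[0,0,0,0,0,0,1]]'
```

```text
clock: 21.35
ee_pos: [0.5435, 0.1454, 0.1573]
eef_rot: [-0.0, 0.527, 0.85, -0.0]
force: [-0.3, 0.1, -1.9]
grip_width: 0.0216
grasp_force: 45.0
clock: 21.55
ee_pos: [0.5436, 0.1454, 0.1567]
eef_rot: [0.0, 0.527, 0.85, 0.0]
force: [-0.6, -0.0, -1.2]
grip_width: 0.0218
grasp_force: 45.0
```

```bash
python3 -m jog '[[0,0,0.003,0,0,0,1],[0,0,0,0,0,0,1]]'; python3 -m jog '[[0,0,0.002,0,0,0,1],[0,0,0,0,0,0,1]]'
```

```text
clock: 21.75
ee_pos: [0.5436, 0.1454, 0.1567]
eef_rot: [0.0, 0.527, 0.85, 0.0]
force: [-2.6, -0.2, 6.9]
grip_width: 0.0214
grasp_force: 45.0
clock: 21.95
ee_pos: [0.5437, 0.1454, 0.1566]
eef_rot: [0.0, 0.527, 0.85, 0.0]
force: [-3.1, 0.0, 11.7]
grip_width: 0.0214
grasp_force: 45.0
```

The guard is seated on the holder: contact came at the grasp height. Back off the 1 mm of pressure, open, and rise.

```bash
python3 -m jog '[[0,0,-0.004,0,0,0,1],[0,0,0,0,0,0,0.9],[0,0,0,0,0,0,0.7],[0,0,0,0,0,0,0.5],[0,0,0,0,0,0,0.2],[0,0,0,0,0,0,0],[0,0,0,0,0,0,0],[0,0,0,0,0,0,0],[0,0,0,0,0,0,0],[0,0,0,0,0,0,0]]'; python3 -m jog '[[0,0,-0.04,0,0,0,0],[0,0,-0.1,0,0,0,0],[0,0,-0.12,0,0,0,0],[0,0,-0.12,0,0,0,0],[0,0,-0.12,0,0,0,0],[0,0,-0.08,0,0,0,0],[0,0,0,0,0,0,0],[0,0,0,0,0,0,0],[0,0,0,0,0,0,0]]'
python3 - <<'E'
from h import *
im=snap('wrist','i.png',(220,150,420,350),3)
print(proj('wrist',[[.5437,.1455,.124],[.5437,.1455,.069]])*3-[660,450])
for l in('punch_mid','holder_mouth'):print(l,lm('wrist',l))
E
```

```text
clock: 22.95
ee_pos: [0.5436, 0.1454, 0.1564]
eef_rot: [-0.0, 0.527, 0.85, 0.0]
force: [-0.5, 0.5, 0.9]
grip_width: 0.0785
grasp_force: 0.0
clock: 23.85
ee_pos: [0.5429, 0.1453, 0.3003]
eef_rot: [-0.001, 0.527, 0.85, -0.001]
force: [0.2, -0.8, 0.3]
grip_width: 0.0876
grasp_force: 0.0
[[299.29831122 274.95006034]
 [298.34305961 228.76565748]]
punch_mid [(0.93, array([0.6402, 0.1544, 0.0829])), (0.61, array([0.5433, 0.1438, 0.0957])), (0.57, array([0.4401, 0.1548, 0.0888]))]
holder_mouth []
```

View pics/i.png

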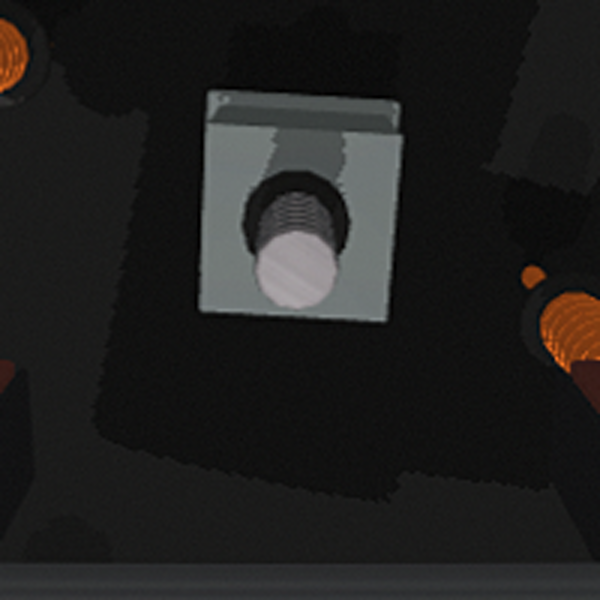

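The punch stands upright in the holder, with its head at (297,269) and its guard at (297,222) on the holder's top. The gripper is clear. Handing in.

```bash
python3 -c "
from bench import *
print(finish_job())"
```

```text
the job is handed in; nothing more can be done
None
```

I pressed the pin about 23 mm down onto its stop (wrist force at most 22.5 N in the readings), stood the punch fully back in its holder and released it, kept clear of the beaker and jar, and handed the job in at about 24 s; no verdict was returned.

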